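Start the garment rail and ring for the customer

TASK

Set the garment rail going for a collection and call the customer: first push down the raised end (the one with the white dot) of the black rocker on the grey control box so that it tips right over, then press the green button all the way in, and last of all press the knob of the desk bell right down to ring it. Keep to that order, do not press the yellow or red button, and only push things: the bell stays upright in its place on the counter, nothing is picked up, and the stamp, its ink pad and the stapler are left undisturbed.

Things in the scene. Friction and masses are not known exactly. Their poses are not given: they have to be found in the camera images.
- control_box: Grey control box, 150 (x) x 190 (y) x 55 mm high, dark face plate, fixed on the counter left or right of the middle, yaw within 0.35 rad. Origin: centre of its underside; x to its far edge, y to its left, z up. On top: a black rocker, 38 mm nearer than the centre; three round buttons (green, yellow, red in any order) in a row 33 mm beyond the centre, 56 mm apart.
- rocker_press (a point): Where to press the black rocker: on its top face, 22 mm from the pivot towards its right end (raised at the start, marked with a white dot); moves and turns with the rocker, a flat plate 34 mm (box x) by 56 mm (box y) that rocks about the box's x axis. The point is about 70 mm above the counter at the start, 62 mm when tipped over.
- rocker_pivot (a point): Middle of the rocker's top face, on the line about which it rocks, 66 mm above the counter.
- main_rocker (a joint): Angle of the rocker, rad: -0.18 to -0.14 at the start (off, right end raised), +0.18 tipped right over (on, left end raised). Held where it is left by friction; pressing takes 2 to 5 N, more only against the stop.
- green_top (a point): Centre of the top face of the green push button (28 mm across, in an aluminium bezel 38 mm across and 3 mm high). The top is 67 mm above the counter when out and 61 mm when fully in. Moves with the button.
- green_button (a joint): How far the green button is pressed in, m: 0 out (start), 0.006 fully in. It needs about 3 N and stays in where it is left.
- yellow_top (a point): Centre of the top face of the yellow push button, same size as the green; not to be pressed.
- yellow_button (a joint): How far the yellow button is pressed in, m: 0 out, 0.006 fully in; springs back.
- red_top (a point): Centre of the top face of the red push button, same size as the green; not to be pressed.
- red_button (a joint): How far the red button is pressed in, m: 0 out, 0.006 fully in; springs back.
- bell: Loose silver desk bell on a black foot, 77 mm across, 62 mm high with its knob; origin at the centre of its underside, z up. Stands on the side of the counter where the control box is not.
- bell_top (a point): Top of the bell's knob (a small knob 13 mm across on a thin stem), in the middle of the bell, 62 mm above the counter when up.
- bell_knob (a joint): How far the bell's knob is pressed down, m: 0 up, 0.004 fully down, which takes about 8 N and rings the bell; springs back.
- date_stamp: Loose hand stamp with a turned wooden handle on a black block, 31 x 52 x 88 mm high, standing near the middle of the counter's near half; origin at the centre of its underside. A bystander.
- stamp_pad: Loose flat blue ink pad, 74 x 105 x 14 mm, to the right of the stamp; origin at the centre of its underside. A bystander.
- stapler: Loose green and black stapler, 150 x 36 x 50 mm, at the left of the counter, short of the printer; origin at the centre of its underside. A bystander.
Not all that is in view belongs to the job. Leave any blue, brown or pink look-alike of the bell alone.

How it is judged (in metres and radians):
On the way, in this order (a step that is already met when the one before it is completed fails the run):
1. the rocker is tipped over to on (value of joint main_rocker above 0.11 rad), for 0.1 s.
2. the green button is pressed in (value of joint green_button above 0.0045 m), for 0.1 s.
3. the bell's knob is pressed down (value of joint bell_knob above 0.0025 m), for 0.02 s.
At the end, for the whole second after the job is handed in: The rocker stands tipped over (beyond 0.11 rad of 0.18), the green button is in (at least 4.5 of 6 mm), yellow and red are out, the bell has been rung after these and stands upright and at rest within 30 mm of its place with its knob up; stamp, pad and stapler are within 20 mm of theirs (value of joint main_rocker above 0.11 rad and value of joint green_button above 0.0045 m and value of joint each of yellow_button, red_button, bell_knob below 0.0015 m and angle between bell's own z axis and vertical below 0.1 rad and height (world z) of bell below 0.005 m and distance of bell from where it was at the start of the episode below 0.03 m and linear speed of bell below 0.02 m/s and distance of each of date_stamp, stamp_pad, stapler from where it was at the start of the episode below 0.02 m); the robot touches nothing.
It fails at once if the green button was pressed before the rocker was on (value of joint green_button above 0.003 m and value of joint main_rocker below 0.05 rad).
It fails at once if the bell was rung before the green button was in (value of joint bell_knob above 0.0025 m and value of joint green_button below 0.004 m).
It fails at once if the yellow or red button was pressed (value of joint any of yellow_button, red_button above 0.003 m).
It fails at once if the bell was lifted, shoved or tipped (height (world z) of bell above 0.01 m or distance of bell from where it was at the start of the episode above 0.03 m or angle between bell's own z axis and vertical above 0.25 rad).
It fails at once if the stamp, its pad or the stapler was disturbed (distance of any of date_stamp, stamp_pad, stapler from where it was at the start of the episode above 0.02 m or angle between date_stamp's own z axis and vertical above 0.3 rad).
It also fails if it takes over 48 s, if anything falls off the work surface, if the arm or the gripper's body presses on something with over 40 N, if the wrist force passes 120 N, or if a joint passes its speed limit or range.

ROBOT

A 6-joint arm with a two-finger parallel gripper is mounted at the origin on a cart in front of the work surface, level with it; the furniture and walls round the work are solid. World frame = base frame: x ahead of the robot, y to its left, z up, the work surface at z = 0. Lengths are in mm, angles in rad, forces in N, time in s.
With the tool pointing down it reaches from about 275 to 825 mm from the base axis. Payload 4.9 kg.
Tool frame: the origin (TCP) lies on the centre line of the jaws, within the pads' length; the fingertips stand 22 mm ahead of it and the grasp point (between the pads) lies 3 mm ahead of it; z points along the fingers, y is the line along which they close (so a half turn about z gives the same grasp; the last joint's range is limited). The gripper opens to 85 mm and grips with 20 to 120 N. Pads are 22 mm wide; open, the fingers measure 114 mm over their backs; the gripper's body (76 mm by 85 mm) begins 54 mm behind the grasp point. The pads swing forward as they close: fully open they stand 13 mm farther back than shut.
Start: joints at [1.151, 0.326, -0.193, 1.052, 0, 1.437], TCP at [155.053, 527.709, 253.281] pointing down, gripper open.
Joint ranges: [-2.65, 2.65], [-0.97, 1.79], [-1.3, 1.35], [-1.93, 2.1], [-1.47, 1.37], [-3.14, 3.14]. Speed limits (rad/s): [2.57, 2.57, 3.14, 3.14, 3.14, 3.14].

INTERFACE

Orientations are given as a unit quaternion [x, y, z, w].
In Python, from station import observe, read_camera, sign_off gives the robot as it stands.
- The arm moves only by the shell command python3 -m jog 'ROWS' [OPENING] [FORCE]. ROWS is JSON, a list of rows, each a list of 2 entries, a list of its own where there are three numbers: the shift along the world's x, y, z in mm, then the turn, a rotation vector about the world's x, y, z in rad. In form: [[[tx, ty, tz], [rx, ry, rz]], ...]. A call has 1 to 20 rows; each row is the pose to reach, as a shift and turn from the pose commanded when the call began; what a row does not reach only later rows make up. A row lasts 1/8 s, in which the tool goes at most 62.5 mm and 10.7 degrees, less where a joint would pass 70% of its speed; a pose out of reach is approached as far as the arm can. A call with a gripper value outside its range is refused whole. OPENING is the finger opening in mm, from 0 to 85.4, set as the call begins (- or left out, the last holds). The fingers move at their own pace and stop on an object; FORCE is the grip in N (left out, the last holds). Time passes only in rows, so rows that repeat a pose let the fingers close. It gives the time, the measured TCP pose, the force, the opening and the grip force at its end, in the units of the state.
- observe(): the state, without advancing time (a new reading comes with each control period).
- read_camera(name): name is "side" or "top" or "wrist"; returns a dict with "color" (480x640x3 uint8, blue, green, red), "depth" (480x640 float32, mm along the optical axis (not along the pixel's ray), 0 where there is no reading), "mtx" (3x3 intrinsics, pixels), "k1" (the pictures are not rectified: a ray, as slopes to the right and down, at radius r is drawn at 1 + k1 r^2 times it, then the intrinsics apply), "extrinsics" (4x4, takes a point from camera to world coordinates). Camera axes: x right, y up, looking along -z (the intrinsics and any distortion apply to the point x, -y, -z); pixel columns grow to the right and rows downward; lengths in mm; the calibration is good to about 2 mm. A picture is of the moment at which its call begins.
- sign_off(): hands the job in; it is judged then, once.
The state is a dict: "t": time; "joint_positions": joint angles; "qd": joint speeds; "joint_torque": joint torques, N m; "tcp_pos": TCP position; "ee_rot": TCP orientation; "ft_force": force on the tool from outside, world axes, zero at the start; "torque": the same for the moment, N m; "width": finger opening in mm; "grasp_force": force on a finger pad.
Only numpy, scipy, OpenCV 4.12 (cv2) and the standard library are available. Lean on these libraries where they do the work, as an engineer would, in place of code of your own. Each camera call takes 0.05 s, during which the arm holds its last target. There are 200 camera calls.

## Working session

There is one attempt and no reset: what is moved stays moved. The work goes in short steps, Python scripts to look and compute and a shell command to move; the robot and the scene stay as the last step left them, time stands still between calls to the robot, and variables do not carry over. Pictures are saved under pics/ and viewed, at most 10 in all, crops included, and the job is handed in when it is done.

```bash
mkdir -p pics
cat > h.py <<'E'
import numpy as np, cv2
from station import observe, read_camera, sign_off
def world(c,u,v,z=None):
    m=c["mtx"]; p=np.array([(u-m[0,2])/m[0,0],(v-m[1,2])/m[1,1]])
    d=cv2.undistortPoints(np.array([[[u,v]]],float),np.array(m,float),np.array([c["k1"],0,0,0,0],float))[0,0]
    E=np.array(c["extrinsics"]); ray=E[:3,:3]@np.array([d[0],-d[1],-1]); o=E[:3,3]
    if z is not None: return o+ray*(z-o[2])/ray[2]
    dep=c["depth"][int(round(v)),int(round(u))]
    return o+ray*dep
E
python3 - <<'E'
from h import *
for n in("top","side"):
    c=read_camera(n); cv2.imwrite(f"pics/{n}0.png",c["color"]); print(n,c["mtx"],c["k1"],c["extrinsics"])
s=observe(); print(s)
E
```

```text
top [[489.2465908    0.         319.26905898]
 [  0.         489.2465908  229.14866223]
 [  0.           0.           1.        ]] -0.13831941005901727 [[ 6.56849844e-03  9.86455770e-01 -1.63895907e-01  3.11354376e+02]
 [-9.99814256e-01  9.44841394e-03  1.67982479e-02  1.32840159e+02]
 [ 1.81192849e-02  1.63755125e-01  9.86334604e-01  1.27644933e+03]
 [ 0.00000000e+00  0.00000000e+00  0.00000000e+00  1.00000000e+00]]
side [[455.23394152   0.         313.71972723]
 [  0.         455.23394152 249.92386882]
 [  0.           0.           1.        ]] -0.09670402318301946 [[ 9.25836935e-01  1.91032280e-01 -3.26086857e-01  1.61159655e+02]
 [-3.77887416e-01  4.79825896e-01 -7.91813242e-01 -7.62832147e+02]
 [ 5.20302917e-03  8.56314064e-01  5.16429232e-01  6.73601090e+02]
 [ 0.00000000e+00  0.00000000e+00  0.00000000e+00  1.00000000e+00]]
{'t': 0.1, 'joint_positions': array([ 1.15080750e+00,  3.26859018e-01, -1.93479618e-01,  1.05199786e+00,
        3.01723797e-05,  1.43660325e+00]), 'qd': array([0.00064347, 0.00018418, 0.00218797, 0.00079136, 0.00056901,
       0.00057059]), 'joint_torque': array([ 1.40567545e-04, -4.44238365e+01,  2.63038158e+01,  7.86413642e-03,
       -1.56287583e-04, -8.04991700e-07]), 'tcp_pos': array([154.8353344 , 527.25322259, 252.58758041]), 'ee_rot': array([ 1.42412015e-01,  9.89807165e-01, -7.36582539e-04, -2.25173959e-04]), 'ft_force': array([-0.41086511,  0.18564236, -0.61508944]), 'torque': array([ 0.01489159, -0.01148002, -0.04491634]), 'grasp_force': 0.0, 'width': 85.31374018505525}
```

View pics/top0.png

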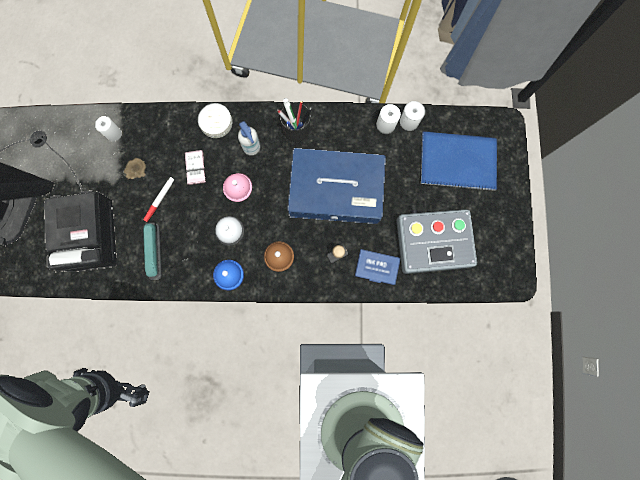

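View pics/side0.png

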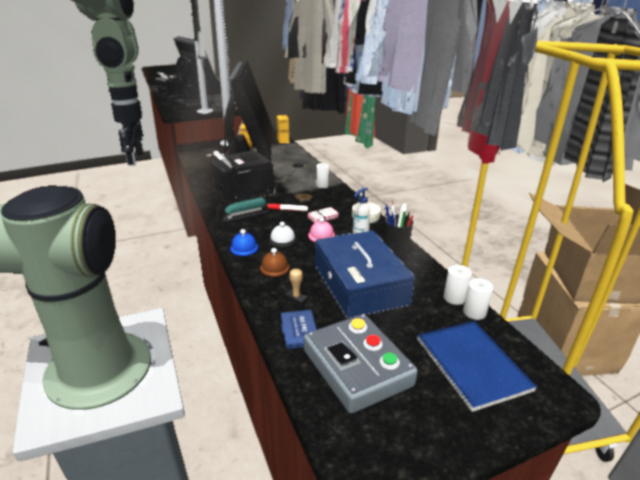

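The top view shows four bells: silver/white (229,230), blue (228,275), brown (279,257) and pink (237,187). The silver one fits the description; the white pot at (215,121) has no knob. The control box is at (437,240), with yellow (417,229), red (438,227), green (459,226) and the rocker at (441,254), its dot at about (448,254). I'll confirm in one crop.

Run:
```python
from h import *
c=read_camera("top"); i=c["color"]
a=cv2.resize(i[165:295,195:300],None,fx=3.6,fy=3.6,interpolation=cv2.INTER_CUBIC)
b=cv2.resize(i[200:280,390:485],None,fx=4.2,fy=4.2,interpolation=cv2.INTER_CUBIC)
H=max(a.shape[0],b.shape[0]); o=np.zeros((H,a.shape[1]+b.shape[1],3),np.uint8)
o[:a.shape[0],:a.shape[1]]=a;o[:b.shape[0],a.shape[1]:]=b
cv2.imwrite("pics/crop1.png",o); print(o.shape)
for n,u,v,z in[("bell",229,230,62),("bellbrown",279,257,62),("blue",228,275,62),("pink",237,187,62),("yel",417,229,67),("red",438,227,67),("grn",459,226,67),("rock",441,254,66),("stamp",339,252,88)]:
    print(n,world(c,u,v,z).round(1),world(c,u,v).round(1))
```

```text
(468, 777, 3)
bell [508.8 339.6  62. ] [511.3 342.2  46.5]
bellbrown [441.8 212.1  62. ] [443.7 213.2  44.3]
blue [395.5 338.2  62. ] [396.7 341.2  44.4]
pink [620.4 323.4  62. ] [624.7 326.   45.4]
yel [ 515.1 -135.    67. ] [ 514.4 -134.2   70.8]
red [ 520.7 -189.4   67. ] [ 520.5 -189.    68.5]
grn [ 523.9 -244.3   67. ] [ 523.4 -243.5   69.5]
rock [ 451.9 -195.2   66. ] [ 451.7 -194.7   67.7]
stamp [452.6  63.9  88. ] [452.8  63.8  86.2]
```

View pics/crop1.png

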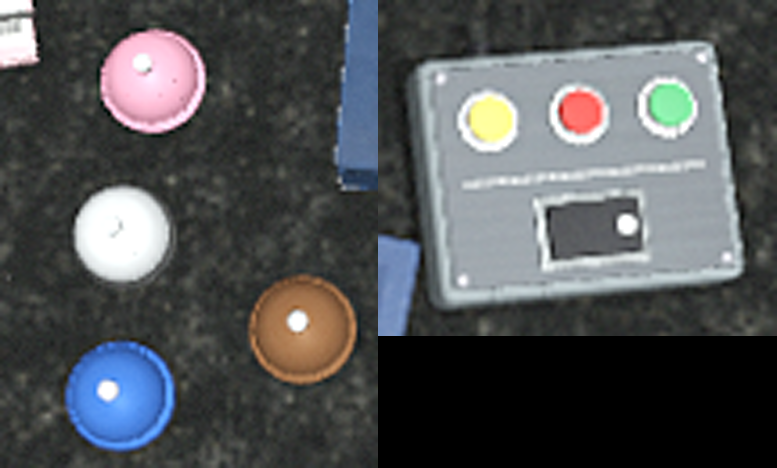

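The crop confirms the silver bell (crop 122,232, knob about 116,227) has no colour, and the other three are blue, brown and pink. On the box, green is the rightmost button and the rocker's white dot is on its right end. I'll move above the rocker with the jaws shut, turned so the 22 mm pad width lies along box y.

```bash
python3 -m jog '[[[298,-743,-20],[0,0,-1.207]],[[298,-743,-20],[0,0,-1.207]],[[298,-743,-20],[0,0,-1.207]],[[298,-743,-20],[0,0,-1.207]],[[298,-743,-20],[0,0,-1.207]],[[298,-743,-20],[0,0,-1.207]],[[298,-743,-20],[0,0,-1.207]],[[298,-743,-20],[0,0,-1.207]],[[298,-743,-20],[0,0,-1.207]],[[298,-743,-20],[0,0,-1.207]],[[298,-743,-20],[0,0,-1.207]],[[298,-743,-20],[0,0,-1.207]],[[298,-743,-20],[0,0,-1.207]],[[298,-743,-20],[0,0,-1.207]],[[298,-743,-20],[0,0,-1.207]],[[298,-743,-20],[0,0,-1.207]],[[298,-743,-20],[0,0,-1.207]],[[298,-743,-20],[0,0,-1.207]]]' 0 20
python3 - <<'E'
from h import *
c=read_camera("wrist"); i=c["color"]; cv2.imwrite("pics/w1.png",i); s=observe(); print(s["tcp_pos"],s["ee_rot"],s["ft_force"],s["width"],s["t"])
hsv=cv2.cvtColor(i,cv2.COLOR_BGR2HSV)
for n,lo,hi in[("g",(45,90,60),(85,255,255)),("y",(22,90,90),(35,255,255)),("r",(0,130,80),(8,255,255))]:
    m=cv2.inRange(hsv,lo,hi); k,l,st,ce=cv2.connectedComponentsWithStats(m)
    j=1+st[1:,4].argmax(); print(n,st[j],world(c,*ce[j],67).round(1))
E
```

```text
t: 2.4
tcp_pos: [453.0, -214.6, 233.6]
ee_rot: [0.679, 0.734, 0.0, 0.0]
ft_force: [0.7, 0.3, -0.4]
width: 0.1
grasp_force: 0.0
[ 453.0985473  -214.79907441  233.54020238] [6.78688325e-01 7.34426382e-01 3.32350194e-05 2.16039500e-04] [-0.40610504 -0.35559649  0.58452751] 0.008263632453227305 2.45
g [391 249  34  33 844] [ 527.  -243.5   67. ]
y [ 398  100   38   39 1175] [ 516.9 -133.3   67. ]
r [395 179  35  35 958] [ 521.7 -188.4   67. ]
```

View pics/w1.png

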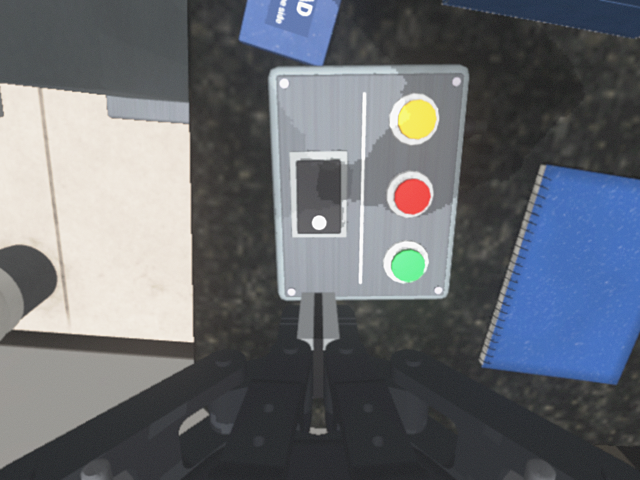

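The close view shows the rocker at (319,197) with its dot at (319,222). Green is at (407,264), red (410,195) and yellow (417,119). The tip is already over the dot end, so I'll press down in steps.

```bash
python3 -m jog '[[[0,0,-50],[0,0,0]],[[0,0,-100],[0,0,0]],[[0,0,-130],[0,0,0]],[[0,0,-138],[0,0,0]],[[0,0,-140],[0,0,0]],[[0,0,-142],[0,0,0]],[[0,0,-144],[0,0,0]],[[0,0,-146],[0,0,0]],[[0,0,-147],[0,0,0]],[[0,0,-147],[0,0,0]],[[0,0,-147],[0,0,0]]]'
```

```text
t: 3.82
tcp_pos: [453.6, -215.7, 86.6]
ee_rot: [0.679, 0.734, 0.0, 0.001]
ft_force: [1.5, -3.1, 3.6]
width: 0.0
grasp_force: 1.7
```

```bash
python3 -m jog '[[[0,0,-1],[0,0,0]],[[0,0,-2],[0,0,0]],[[0,0,-2],[0,0,0]],[[0,0,-2],[0,0,0]]]'
```

```text
t: 4.32
tcp_pos: [453.6, -215.8, 85.3]
ee_rot: [0.679, 0.734, 0.0, 0.001]
ft_force: [-0.6, -1.8, 11.3]
width: 0.1
grasp_force: 5.9
```

Force rose to 11 N, which is the stop. I'll lift away, move above green and look.

```bash
python3 -m jog '[[[0,0,50],[0,0,0]],[[0,0,100],[0,0,0]],[[40,-15,110],[0,0,0]],[[73,-29,110],[0,0,0]],[[73,-29,110],[0,0,0]],[[73,-29,110],[0,0,0]]]'
python3 - <<'E'
from h import *
c=read_camera("wrist"); i=c["color"]
hsv=cv2.cvtColor(i,cv2.COLOR_BGR2HSV); s=observe(); print(s["tcp_pos"])
m=cv2.inRange(hsv,(45,90,60),(85,255,255)); k,l,st,ce=cv2.connectedComponentsWithStats(m)
j=1+st[1:,4].argmax(); print(st[j],world(c,*ce[j],67).round(1),world(c,*ce[j]).round(1))
t=read_camera("side"); 
o=np.hstack([i[:480:1][:, :],np.zeros((480,0,3),np.uint8)]); b=cv2.resize(t["color"][310:410,300:420],None,fx=3,fy=3,interpolation=cv2.INTER_CUBIC)
a=cv2.resize(i,(427,320)); a=np.vstack([a]); b=cv2.resize(b,(373,320)); cv2.imwrite("pics/w2.png",np.hstack([a,b]))
E
```

```text
t: 5.08
tcp_pos: [524.3, -242.9, 192.8]
ee_rot: [0.679, 0.734, -0.0, -0.002]
ft_force: [-0.5, -0.8, -0.2]
width: 0.6
grasp_force: 0.0
[ 524.27805635 -243.04923896  193.0907543 ]
[ 304  222   40   38 1181] [ 527.8 -243.5   67. ] [ 527.8 -243.7   66.4]
```

View pics/w2.png

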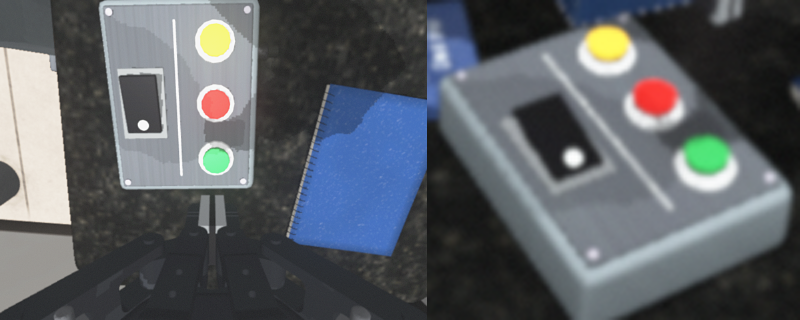

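The left wrist view shows green at (215,159) and the rocker at (142,103). The right side view is too blurred to judge the tilt, so I'll check the rocker's tilt by depth.

Run:
```python
from h import *
c=read_camera("wrist")
# rocker spans wrist px rows ~118..195, col ~ 212
for v in range(112,202,6): print(v,[world(c,u,v)[1:].round(1).tolist() for u in(207,217)])
print(observe()["tcp_pos"])
```

```text
112 [[-168.5, 69.4], [-168.1, 69.7]]
118 [[-172.0, 68.2], [-171.5, 68.9]]
124 [[-175.5, 67.8], [-175.1, 67.2]]
130 [[-179.0, 67.8], [-178.6, 68.0]]
136 [[-182.7, 66.3], [-182.1, 68.1]]
142 [[-186.3, 66.7], [-185.9, 65.3]]
148 [[-190.1, 64.5], [-189.6, 65.0]]
154 [[-193.8, 64.9], [-193.3, 65.0]]
160 [[-197.6, 64.3], [-197.2, 63.7]]
166 [[-201.5, 63.2], [-201.0, 63.7]]
172 [[-205.3, 63.2], [-204.8, 63.4]]
178 [[-209.3, 62.6], [-208.9, 62.3]]
184 [[-213.6, 60.4], [-212.7, 62.5]]
190 [[-217.6, 60.3], [-216.9, 61.5]]
196 [[-221.9, 59.1], [-221.2, 59.7]]
[ 524.75246665 -243.44100192  193.74635529]
```

The left end is about 10 mm higher over 53 mm, roughly 0.19 rad, so the rocker is on. Next is green.

```bash
python3 -m jog '[[[1,1,-50],[0,0,0]],[[1,1,-90],[0,0,0]],[[1,1,-102],[0,0,0]],[[1,1,-105],[0,0,0]],[[1,1,-107],[0,0,0]],[[1,1,-109],[0,0,0]],[[1,1,-111],[0,0,0]],[[1,1,-112],[0,0,0]],[[1,1,-112],[0,0,0]],[[1,1,-112],[0,0,0]]]'
```

```text
t: 6.48
tcp_pos: [527.9, -243.8, 83.0]
ee_rot: [0.679, 0.734, 0.0, 0.001]
ft_force: [-0.7, 0.0, 5.6]
width: -0.3
grasp_force: 2.5
```

```bash
python3 -m jog '[[[0,0,-1],[0,0,0]],[[0,0,-1.5],[0,0,0]],[[0,0,-1.5],[0,0,0]]]'
```

```text
t: 6.85
tcp_pos: [527.9, -243.8, 83.0]
ee_rot: [0.679, 0.734, 0.0, 0.001]
ft_force: [-3.0, 2.4, 16.2]
width: -0.1
grasp_force: 7.8
```

16 N at the stop with no further travel, so the button is fully in. Now over the silver bell.

```bash
python3 -m jog '[[[0,0,60],[0,0,0]],[[0,0,120],[0,0,0]],[[0,0,140],[0,0,0]],[[-17,584,140],[0,0,0]],[[-17,584,140],[0,0,0]],[[-17,584,140],[0,0,0]],[[-17,584,140],[0,0,0]],[[-17,584,140],[0,0,0]],[[-17,584,140],[0,0,0]],[[-17,584,140],[0,0,0]],[[-17,584,140],[0,0,0]],[[-17,584,140],[0,0,0]],[[-17,584,140],[0,0,0]],[[-17,584,140],[0,0,0]],[[-17,584,140],[0,0,0]],[[-17,584,140],[0,0,0]],[[-17,584,140],[0,0,0]]]'
python3 - <<'E'
from h import *
c=read_camera("wrist"); cv2.imwrite("pics/w3.png",c["color"]); print(observe()["tcp_pos"])
t=read_camera("side");
E
```

```text
t: 8.98
tcp_pos: [510.4, 339.6, 221.0]
ee_rot: [0.68, 0.734, 0.0, 0.0]
ft_force: [-0.5, 0.3, 0.2]
width: 0.2
grasp_force: 0.0
[510.40240039 339.77948848 221.00158788]
```

View pics/w3.png

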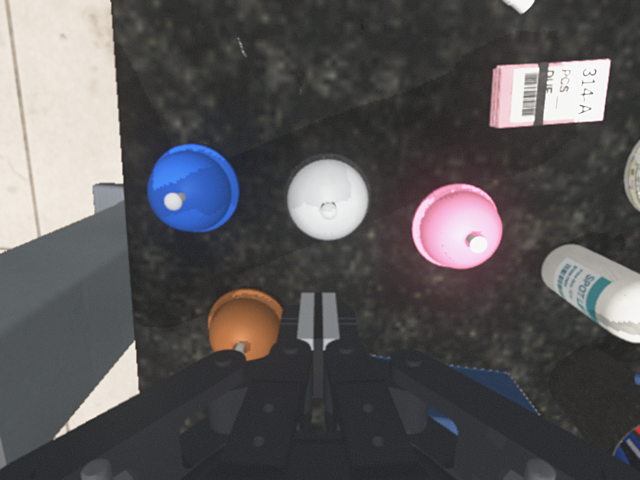

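The silver bell is at (328,197) with its knob at (328,209). The blue, brown and pink bells stand clear of it.

Run:
```python
from h import *
c=read_camera("wrist")
print(world(c,328,209,61).round(1),world(c,328,209).round(1),world(c,328,198,20).round(1))
t=read_camera("top")
print([world(t,u,v).round(1).tolist() for u,v in((417,229),(438,227),(459,226))])
```

```text
[517.  352.9  61. ] [517.1 352.3  58.7] [517.9 353.2  20. ]
[[515.3, -135.3, 65.7], [520.6, -189.2, 67.8], [525.3, -246.9, 58.7]]
```

The wrist and top cameras differ on the bell by several mm. I'll cross-check with the neighbouring knobs.

Run:
```python
from h import *
c=read_camera("wrist"); t=read_camera("top")
for n,a,b in(("blue",(224.7,273.3),(174,201)),("pink",(234.4,182.5),(477,243)),("silver",(227.2,228),(328,209))):
    print(n,world(t,*a,61).round(1),world(c,*b,61).round(1))
s=read_camera("side"); cv2.imwrite("pics/s3.png",cv2.resize(s["color"][190:300,200:360],None,fx=5,fy=5,interpolation=cv2.INTER_CUBIC))
i0=cv2.imread("pics/top0.png")[210:250,205:255]; cv2.imwrite("pics/z.png",cv2.resize(i0,None,fx=12,fy=12,interpolation=cv2.INTER_CUBIC))
```

```text
blue [399.7 346.8  61. ] [403.4 350.5  61. ]
pink [632.5 330.7  61. ] [632.  335.7  61. ]
silver [514.  344.5  61. ] [516.8 353.2  61. ]
```

View pics/s3.png

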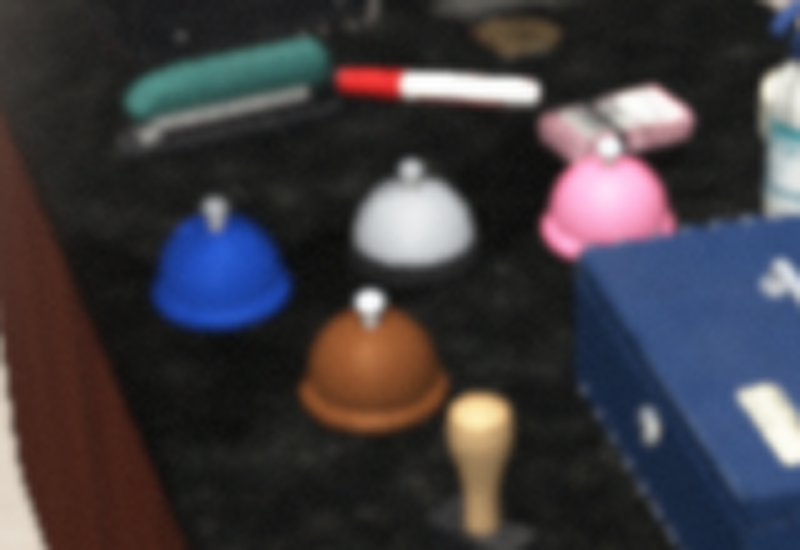

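View pics/z.png

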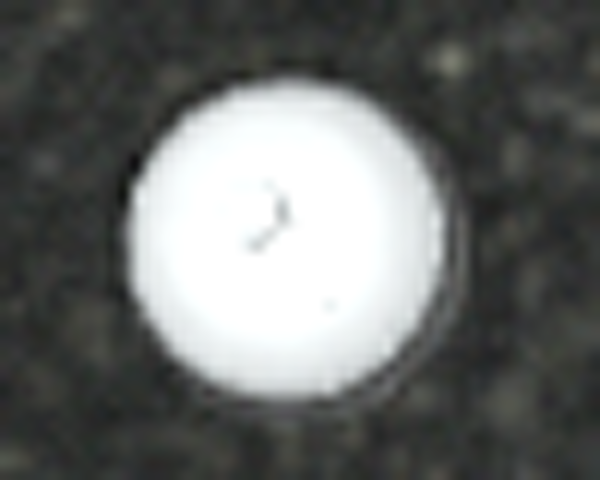

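Side view: silver knob at crop (411,170), i.e. pixel (282,224). Enlarged top: the crescent at crop (275,220) is the lower-right edge of the knob, so the knob centre is near (226.2,227), about (516,347). The wrist camera reads about 4 mm too far in y, also on the blue and pink knobs. I'll aim at (516,349.5), well within the 22 x 29 mm tip.

```bash
python3 -m jog '[[[6,9,-50],[0,0,0]],[[6,9,-110],[0,0,0]],[[6,9,-130],[0,0,0]],[[6,9,-134],[0,0,0]],[[6,9,-136],[0,0,0]],[[6,9,-138],[0,0,0]],[[6,9,-139],[0,0,0]],[[6,9,-140],[0,0,0]],[[6,9,-141],[0,0,0]],[[6,9,-141],[0,0,0]]]'
```

```text
t: 10.58
tcp_pos: [516.8, 350.1, 80.7]
ee_rot: [0.679, 0.734, 0.001, 0.0]
ft_force: [-0.0, 0.8, 5.7]
width: -0.1
grasp_force: 2.8
```

```bash
python3 -m jog '[[[0,0,-1],[0,0,0]],[[0,0,-2],[0,0,0]],[[0,0,-2],[0,0,0]],[[0,0,-2],[0,0,0]]]'
```

```text
t: 11.08
tcp_pos: [516.9, 350.1, 79.5]
ee_rot: [0.679, 0.734, 0.001, 0.0]
ft_force: [-1.3, -1.3, 10.3]
width: -0.0
grasp_force: 5.3
```

10 N with the tip at 57.5 mm, so the knob is fully down. I'll lift and check everything.

```bash
python3 -m jog '[[[0,0,10],[0,0,0]],[[0,0,60],[0,0,0]],[[0,0,120],[0,0,0]],[[0,0,142],[0,0,0]],[[0,0,142],[0,0,0]],[[0,0,142],[0,0,0]],[[0,0,142],[0,0,0]],[[0,0,142],[0,0,0]]]'
python3 - <<'E'
from h import *
c=read_camera("side"); a=c["color"]; b=cv2.imread("pics/side0.png")
f=lambda i:np.vstack([cv2.resize(i[180:300,200:340],(400,300)),cv2.resize(i[310:410,300:420],(400,300))])
cv2.imwrite("pics/end.png",np.hstack([f(b),f(a)])); print(observe()["tcp_pos"],observe()["ft_force"])
t=read_camera("top"); f=lambda u,v:np.median([world(t,u+i,v+j)[2] for i in(-2,-1,0,1,2) for j in(-2,-1,0,1,2)]).round(1)
print("y,r,g heights",[f(*p) for p in((417,229),(438,227),(459,225))],"rocker L,R",f(435,255),f(449,253))
E
```

```text
t: 12.08
tcp_pos: [515.4, 349.4, 218.4]
ee_rot: [0.679, 0.734, -0.001, -0.0]
ft_force: [0.1, -0.0, 0.7]
width: -0.1
grasp_force: 0.0
[515.62920762 349.48111787 218.68028121] [-0.10666164  0.05053165  0.52196201]
y,r,g heights [np.float64(66.3), np.float64(67.6), np.float64(60.9)] rocker L,R 70.2 63.6
```

View pics/end.png

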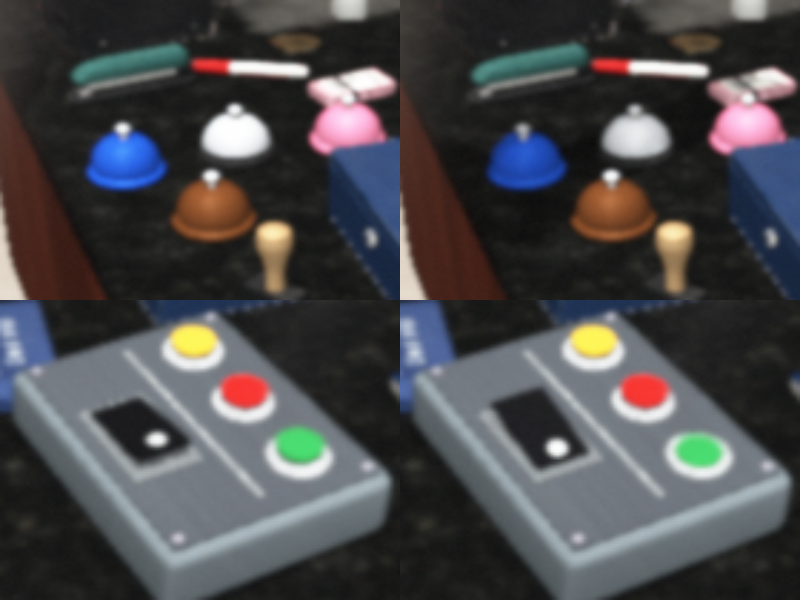

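Before (left) and after (right): the rocker is tipped with its dot end down (557,448), green is in (699,450), and yellow and red are out. The bell has not moved (635,133), and stamp, pad and stapler are in place. Handing in.

```bash
python3 -c "
from station import sign_off
print(sign_off())"
```

```text
the job is handed in; nothing more can be done
None
```

I tipped the rocker on, pressed the green button fully in and rang the silver bell, in that order, and handed the job in at about 12 s; the final pictures show everything else in place, but no verdict was returned.

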